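# Load a rinsed cup on the drying carousel and index it to the dryer

### The arm

A 6-joint arm with a two-finger parallel gripper is mounted at the origin on the work surface. World frame = base frame: x ahead of the robot, y to its left, z up, the work surface at z = 0. Lengths are in mm, angles in rad, forces in N, time in s.
With the tool pointing down it reaches from about 350 to 725 mm from the base axis. Payload 6 kg.
Tool frame: the origin (TCP) lies at the very end of the fingers, on their centre line; the grasp point (between the pads) lies 19 mm behind it (robot.tcp_to_grasp is the distance from the TCP to the grasp point, in mm); y points along the fingers, x is the direction in which the jaws open and shut, and the axes are right-handed (so a half turn about y gives the same grasp; the last joint's range is limited). The gripper opens to 85 mm and grips with 20 to 120 N. Pads are 22 mm wide; open, the fingers measure 114 mm over their backs; the gripper's body (76 mm by 85 mm) begins 54 mm behind the grasp point. The pads swing forward as they close: fully open they stand 13 mm farther back than shut.
Start: joints at [1.579, 0.04, 0.085, 0, -1.615, -0.334], TCP at [192.013, 568.423, 231.261] pointing down, gripper open.
Joint ranges: [-2.56, 2.56], [-1.29, 2.01], [-1.08, 1.49], [-3.29, 1.98], [-2.81, -0.18], [-2.99, 2.99]. Speed limits (rad/s): [2.57, 2.57, 3.01, 3.14, 3.14, 3.14].

### API

Orientations are given as a 3x3 rotation matrix whose columns are the frame's x, y, z axes.
In Python, from workcell import robot, cams, ticket gives the robot as it stands.
- The arm moves only by the shell command python3 -m inch 'ROWS' [FORCE]. ROWS is text: rows parted by semicolons, each of 5 numbers parted by spaces: the opening, from -1 (shut) to 1 (fully open), then the shift along the tool's x, y, z in cm, then the turn about the tool's y in rad. A call has 1 to 10 rows; each row shifts and turns the commanded pose from where the row before left it, along the tool's axes as they then stand; what a row does not reach is not made up. A row lasts 1/8 s, in which the tool goes at most 62.5 mm and 10.7 degrees, less where a joint would pass 70% of its speed; a pose out of reach is approached as far as the arm can. A call is refused whole if a number of a shift passes 6.25 or a number of a turn 0.188, either way. A call with a gripper value outside its range is refused whole. The fingers move at their own pace and stop on an object; FORCE is the grip in N (left out, the last holds). Time passes only in rows, so rows that do not move let the fingers close. It gives the time, the measured TCP pose, the force and the opening at its end, in the units of the state.
- robot.get_obs(): the state, without advancing time (a new reading comes with each control period).
- cams.snapshot(name): name is "scene" or "top" or "wrist"; returns the picture (384x512x3 uint8, blue, green, red); there is no depth.
- cams.calibration(name): a dict with "camera_matrix" (3x3 intrinsics, pixels), "R" (3x3) and "t" (3): a world point X has camera coordinates R X + t. Camera axes: x right, y down, z forward; pixel columns grow to the right and rows downward; lengths in mm; the calibration is good to about 2 mm. A picture is of the moment at which its call begins: read the wrist's pose just before it. calibration takes no time and is no camera call; for the wrist camera it gives the pose at the moment of the call.
- ticket.job_done(): hands the job in, once; it reports no verdict.
The state is a dict: "time": time; "joints": joint angles; "qd": joint speeds; "effort": joint torques, N m; "ee_pos": TCP position; "tool_rot": TCP orientation; "ft_force": force on the tool from outside, world axes, zero at the start; "wrist_torque": the same for the moment, N m; "finger_gap": finger opening in mm.
Only numpy, scipy, OpenCV 4.12 (cv2) and the standard library are available. Lean on these libraries where they do the work, as an engineer would, in place of code of your own. Each camera call takes 0.05 s, during which the arm holds its last target. There are 200 camera calls.

### The job

Take the rinsed blue cup that lies in the draining cradle and set it down gently, mouth down and fully home, on the one empty peg of the drying carousel, and let go of it while the carousel still stands at the click where you found it. Then turn the carousel one click so that the blue cup stands beside the grey round air dryer, and leave it resting in its click. The other cups must stay seated on their pegs and the wipes tub must stay where it is.

Things in the scene. Friction and masses are not known exactly. Their poses are not given: they have to be found in the camera images.
- blue_cup: the blue plastic tumbler to be loaded: a straight round cup, 48 mm across outside, 42 mm inside, 90 mm long, wall 3 mm, closed end 4 mm thick, about 0.07 kg. Origin at its middle, on its axis; its x axis points along the cup's axis towards the open mouth. It starts lying level on two rods, its axis about 54 mm above the table, mouth turned away from the robot
- cup_mouth (a point): centre of the blue cup's mouth, in the plane of its rim, 45 mm from its middle
- cup_base (a point): centre of the outside of the blue cup's closed end, 45 mm from its middle
- cradle: fixed draining cradle: steel tray 150 x 100 mm, 12 mm high, with two level steel rods 8 mm thick along its x axis, 30 mm apart, rod axes 30 mm above the table; the cup lies in the groove between them, so both its sides are free. Origin at the middle of the tray's underside; x along the rods, away from the robot
- cassette: fixed blue instrument cassette with clear lid, 94 x 174 mm, 48 mm high, just beyond the cradle; origin at the middle of its underside
- carousel: fixed white base of the carousel, 210 mm across; it carries a steel turntable 238 mm across whose top is 30 mm above the table. Origin on the turning axis at table height, z up; its -x axis points to the loading place, roughly towards the robot, where the empty peg stands at the start
- turntable (a joint): angle of the turntable against its base, rad, 0 at the start, positive counter-clockwise from above; it clicks into five stable places 1.257 rad (72 degrees) apart, 0 being one of them, and a gentle detent (about 0.12 N m) pulls it into the nearest one when let go
- handle (a point): middle of the red bar handle on the turntable's axis, 176 mm above the table: the bar is 70 mm long along this frame's x axis, 14 mm thick along y, 32 mm high (160 to 192 mm above the table), on a 16 mm post; it turns with the turntable and stands above the cups, whose tops are 126 mm above the table
- peg0 (a point): centre of the flat round foot of a peg (58 mm across, top face 36 mm above the table) on the turntable, where the rim of a cup rests; the peg rises 60 mm above this point: 36 mm across for its lowest 12 mm, then tapering to 26 mm, with a blunt conical tip 12 mm across. This is the empty peg. It stands 88 mm from the turning axis
- peg1 (a point): centre of the flat round foot of a peg (58 mm across, top face 36 mm above the table) on the turntable, where the rim of a cup rests; the peg rises 60 mm above this point: 36 mm across for its lowest 12 mm, then tapering to 26 mm, with a blunt conical tip 12 mm across. This one carries cup1; it is 72 degrees counter-clockwise from the empty peg as seen from above
- peg2 (a point): centre of the flat round foot of a peg (58 mm across, top face 36 mm above the table) on the turntable, where the rim of a cup rests; the peg rises 60 mm above this point: 36 mm across for its lowest 12 mm, then tapering to 26 mm, with a blunt conical tip 12 mm across. This one carries cup2; it is 144 degrees counter-clockwise from the empty peg as seen from above
- peg3 (a point): centre of the flat round foot of a peg (58 mm across, top face 36 mm above the table) on the turntable, where the rim of a cup rests; the peg rises 60 mm above this point: 36 mm across for its lowest 12 mm, then tapering to 26 mm, with a blunt conical tip 12 mm across. This one carries cup3; it is 216 degrees counter-clockwise from the empty peg as seen from above
- peg4 (a point): centre of the flat round foot of a peg (58 mm across, top face 36 mm above the table) on the turntable, where the rim of a cup rests; the peg rises 60 mm above this point: 36 mm across for its lowest 12 mm, then tapering to 26 mm, with a blunt conical tip 12 mm across. This one carries cup4; it is 288 degrees counter-clockwise from the empty peg as seen from above
- cup1: one of four cups already drying, mouth down on peg1; same shape and size as the blue cup (48 mm across, 90 mm tall), white; origin at the centre of the rim (its lower end), z up through the closed end
- cup2: one of four cups already drying, mouth down on peg2; same shape and size as the blue cup (48 mm across, 90 mm tall), green; origin at the centre of the rim (its lower end), z up through the closed end
- cup3: one of four cups already drying, mouth down on peg3; same shape and size as the blue cup (48 mm across, 90 mm tall), white; origin at the centre of the rim (its lower end), z up through the closed end
- cup4: one of four cups already drying, mouth down on peg4; same shape and size as the blue cup (48 mm across, 90 mm tall), grey; origin at the centre of the rim (its lower end), z up through the closed end
- dryer: fixed grey round air dryer, 64 mm across, 130 mm high, with black slots all round and a blue band; it stands beside the carousel, 163 mm from the turning axis, next to the peg place one click to the left or to the right of the loading place. Origin at the middle of its underside
- tub: wipes tub, loose, white and green with a yellow lid, 66 mm across, 111 mm high; it stands beside the carousel on the side where the dryer is not. Origin at the middle of its underside

How it is judged:
By the outcome, as a careful person would: the job done as asked, in the order asked, and still so for the second after the job is handed in, with the robot touching nothing.
It also fails if it takes over 72 s, if anything falls off the work surface, if the arm or the gripper's body presses on something with over 40 N, if the wrist force passes 120 N, or if a joint passes its speed limit or range.

## Working session

There is one attempt and no reset: what is moved stays moved. The work goes in short steps, Python scripts to look and compute and a shell command to move; the robot and the scene stay as the last step left them, time stands still between calls to the robot, and variables do not carry over. Pictures are saved under pics/ and viewed, about 8 in all and at most 12, crops included, and the job is handed in when it is done.

```bash
ls; mkdir -p pics
python3 - <<'E'
from workcell import robot,cams
import cv2,numpy as np
o=robot.get_obs();print(o)
for n in("scene","top"):
    cv2.imwrite(f"pics/{n}0.png",cv2.resize(cams.snapshot(n),(800,600),interpolation=cv2.INTER_CUBIC));print(n,cams.calibration(n))
E
```

```text
pics
{'time': 0.0, 'joints': array([ 1.57872286e+00,  4.08070077e-02,  8.37751339e-02, -4.84326225e-04,
       -1.61548310e+00, -3.33701276e-01]), 'qd': array([-0.00072761,  0.00014742, -0.00033578,  0.00071971, -0.00170282,
       -0.00085039]), 'effort': array([-2.01351663e-04, -3.68217552e+01,  3.47425497e+01,  6.93233907e+00,
       -5.38350432e-03,  3.78094398e-06]), 'ee_pos': array([191.83477759, 568.15173605, 230.25789261]), 'tool_rot': array([[-3.20022348e-01, -4.70204697e-04,  9.47409877e-01],
       [-9.47408318e-01, -1.72243250e-03, -3.20022676e-01],
       [ 1.78232573e-03, -9.99998406e-01,  1.05741050e-04]]), 'ft_force': array([ 0.10808528, -0.59451152,  0.66027286]), 'wrist_torque': array([ 0.00575639, -0.02861907, -0.01370384]), 'finger_gap': 85.46453642098086}
scene {'camera_matrix': array([[415.6193029 ,   0.        , 249.84212246],
       [  0.        , 415.6193029 , 192.15432111],
       [  0.        ,   0.        ,   1.        ]]), 'R': array([[ 0.18154223,  0.9833306 , -0.01016636],
       [ 0.84610568, -0.16145958, -0.50797242],
       [-0.50114628,  0.08361663, -0.86131334]]), 't': array([-102.47622745, -448.94157368, 1489.36455407])}
top {'camera_matrix': array([[446.0068192 ,   0.        , 258.5350782 ],
       [  0.        , 446.0068192 , 187.12746485],
       [  0.        ,   0.        ,   1.        ]]), 'R': array([[ 0.01227418, -0.99991701, -0.00391504],
       [-0.99247151, -0.01170544, -0.12191504],
       [ 0.1218591 ,  0.00538198, -0.99253282]]), 't': array([ -21.4398014 ,  631.81619196, 1342.19764154])}
```

View pics/top0.png

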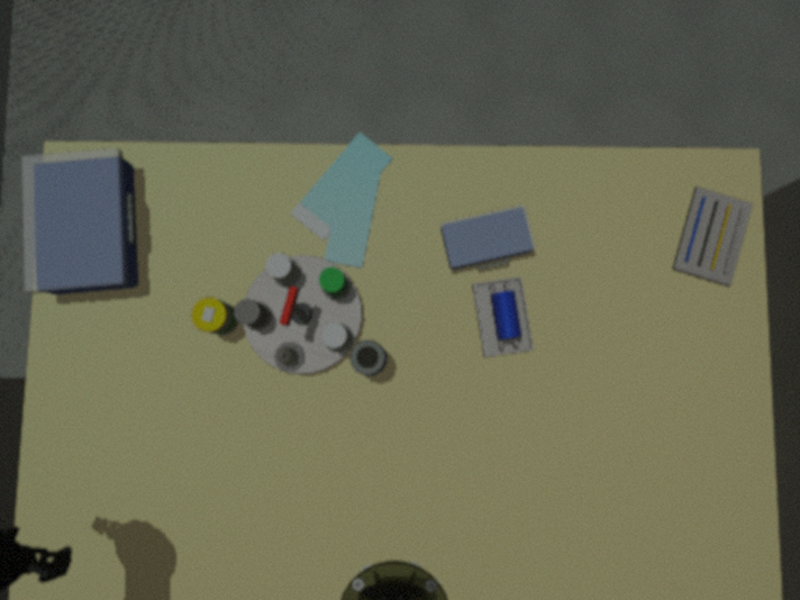

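View pics/scene0.png

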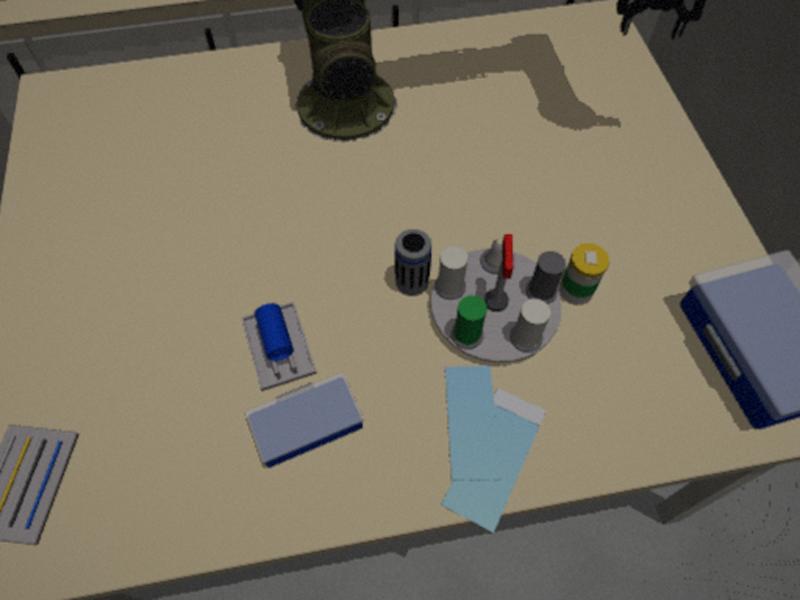

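The top view shows the cup at about (507,315) in the cradle, the carousel centred near (303,315), the empty peg at (288,355), the dryer at (368,357) and the tub at (210,315). The dryer is on the robot's right, so the click must be counter-clockwise. I'll work out rough positions next.

```bash
cat > h.py <<'E'
from workcell import robot,cams
import cv2,numpy as np
def ray(cal,p,z):
    K,R,t=cal["camera_matrix"],np.array(cal["R"]),np.array(cal["t"])
    d=R.T@np.linalg.solve(K,[p[0],p[1],1.]);c=-R.T@t
    return c+d*(z-c[2])/d[2]
def proj(cal,X):
    c=np.array(cal["R"])@np.array(X,float)+cal["t"];u=cal["camera_matrix"]@c;return u[:2]/u[2]
E
python3 - <<'E'
from h import *
c=cams.calibration("top")
for n,p,z in[("cupbase",(511,341),60),("cupmouth",(502,291),60),("c1",(335,335),126),("c2",(332,280),126),("c3",(280,266),126),("c4",(248,312),126),("peg0",(288,353),90),("dryer",(369,357),130),("tub",(210,314),111),("hA",(294,288),192),("hB",(286,323),192),
 ("trayNL",(484,357),12),("trayFL",(473,285),12),("trayFR",(521,279),12),("trayNR",(531,350),12),("casNL",(454,269),48),("casNR",(533,251),48),("casFL",(442,225),48)]:
    print(n,ray(c,np.array(p)/1.5625,z).round(0))
E
```

```text
cupbase [ 537. -222.   60.]
cupmouth [ 634. -205.   60.]
c1 [541. 112. 126.]
c2 [643. 120. 126.]
c3 [668. 217. 126.]
c4 [581. 274. 126.]
peg0 [508. 203.  90.]
dryer [501.  48. 130.]
tub [578. 348. 111.]
hA [619. 179. 192.]
hB [557. 191. 192.]
trayNL [ 507. -175.   12.]
trayFL [ 652. -153.   12.]
trayFR [ 665. -250.   12.]
trayNR [ 522. -269.   12.]
casNL [ 679. -112.   48.]
casNR [ 716. -268.   48.]
casFL [767. -88.  48.]
```

```bash
python3 -m inch '1 0 0 0 -0.163; 1 0 0 0 -0.163; 1 0 0 0 -0.163; 1 5.5 0 1.5 0; 1 5.5 0 1.5 0; 1 5.5 0 1.5 0; 1 5.5 0 1.5 0; 1 5.5 0 1.5 0; 1 5.5 0 1.5 0; 1 5.5 0 1.5 0'; python3 -m inch '1 5.5 0 1.5 0; 1 5.5 0 1.5 0; 1 5.5 0 1.5 0; 1 5.5 0 1.5 0; 1 5.5 0 1.5 0; 1 5.5 0 1.5 0; 1 5.5 0 1.5 0; 1 5.5 0 1.5 0; 1 0 0 0 0; 1 0 0 0 0'
python3 - <<'E'
from h import *
o=robot.get_obs();print(o["time"],o["ee_pos"],o["tool_rot"].round(3),o["joints"].round(2))
import pickle
c=cams.calibration("wrist");pickle.dump(c,open("w1.pkl","wb"))
cv2.imwrite("pics/w1.png",cv2.resize(cams.snapshot("wrist"),(800,600),interpolation=cv2.INTER_CUBIC))
E
```

```text
time: 1.35
ee_pos: [358.4, 203.9, 231.1]
tool_rot: [[0.163, 0.0, 0.987], [-0.987, 0.0, 0.163], [-0.0, -1.0, 0.0]]
ft_force: [0.4, 1.4, -0.7]
finger_gap: 85.4
time: 2.6
ee_pos: [547.8, -209.1, 230.7]
tool_rot: [[0.162, -0.001, 0.987], [-0.987, 0.0, 0.162], [-0.0, -1.0, -0.001]]
ft_force: [0.3, 0.2, -0.1]
finger_gap: 85.6
2.6 [ 547.83679676 -209.12400539  230.68117148] [[ 0.162 -0.001  0.987]
 [-0.987  0.     0.162]
 [-0.    -1.    -0.001]] [-0.02  0.01  0.05 -0.   -1.62  1.76]
```

View pics/w1.png

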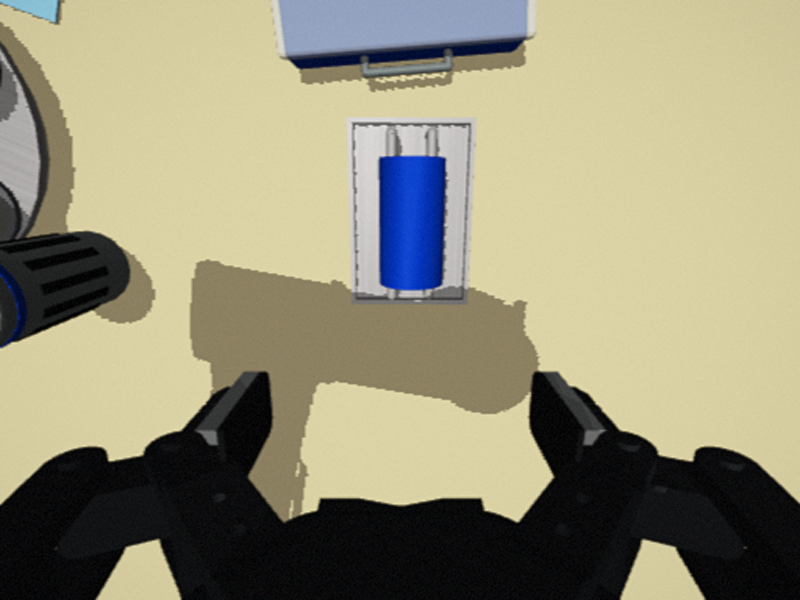

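The wrist view shows the cup upright in the image, with its base edge at (411,289), its mouth at (412,157) and its sides at x 380–445. The cassette handle is at (407,65).

Run:
```python
from h import *
import pickle
c=pickle.load(open("w1.pkl","rb"));c={k:np.array(v) for k,v in c.items()}
print("cam",-c["R"].T@c["t"])
f=lambda p,z:ray(c,np.array(p)/1.5625,z).round(1)
print("base",f((411,289),54),f((411,289),78),"mouth",f((412,157),54),f((412,157),78))
L0,L1,R0,R1=[f(p,56) for p in((381,280),(379,160),(442,280),(446,160))]
print("sides",L0,L1,R0,R1, "mid",(L0+R0)/2,(L1+R1)/2)
for n,p,z in[("NL",(352,303),12),("NR",(467,302),12),("FL",(349,119),12),("FR",(475,119),12),("casL",(287,58),48),("casR",(528,40),48),("rodL",(390,130),34)]:print(n,f(p,z))
```

```text
cam [ 616.82948917 -198.31700066  373.08232364]
base [ 539.6 -219.5   54. ] [ 545.4 -217.9   78. ] mouth [ 633.2 -204.2   54. ] [ 632.  -203.8   78. ]
sides [ 543.3 -196.    56. ] [ 627.5 -181.9   56. ] [ 550.6 -241.1   56. ] [ 635.  -227.8   56. ] mid [ 546.95 -218.55   56.  ] [ 631.25 -204.85   56.  ]
NL [ 508.9 -174.    12. ]
NR [ 525.8 -272.    12. ]
FL [ 655.  -152.3   12. ]
FR [ 670.7 -248.3   12. ]
casL [ 682.2 -110.8   48. ]
casR [ 718.8 -267.9   48. ]
rodL [ 650.1 -185.6   34. ]
```

```bash
python3 -m inch '1 0.46 3 0.83 0; 1 0.46 4 0.83 0; 1 0 4 0 0; 1 0 4 0 0; 1 0 3 0 0; 1 0 1.5 0 0; 1 0 0 0 0' 20;  python3 -m inch '-1 0 0 0 0;-1 0 0 0 0;-1 0 0 0 0;-1 0 0 0 0;-1 0 0 0 0;-1 0 0 0 0;-1 0 0 0 0' 20;python3 -m inch '-1 0 -2 0 0;-1 0 -2 0 0;-1 0 -3 0 0;-1 0 -3 0 0;-1 0 -2 0 0;-1 0 0 0 0;-1 0 0 0 0' 20
python3 - <<'E'
from h import *
cv2.imwrite("pics/w2.png",cv2.resize(cams.snapshot("wrist"),(500,375)))
E
```

```text
time: 3.52
ee_pos: [565.7, -214.7, 36.3]
tool_rot: [[0.164, -0.001, 0.987], [-0.987, -0.0, 0.164], [0.0, -1.0, -0.001]]
ft_force: [-0.5, 0.2, 0.6]
finger_gap: 85.2
time: 4.4
ee_pos: [566.6, -214.3, 38.2]
tool_rot: [[0.163, 0.002, 0.987], [-0.987, 0.001, 0.163], [-0.001, -1.0, 0.002]]
ft_force: [-3.4, 7.1, 6.4]
finger_gap: 47.7
time: 5.28
ee_pos: [565.5, -215.2, 155.0]
tool_rot: [[0.162, -0.002, 0.987], [-0.987, 0.001, 0.162], [-0.001, -1.0, -0.002]]
ft_force: [-0.1, -0.4, -1.0]
finger_gap: 48.2
```

View pics/w2.png

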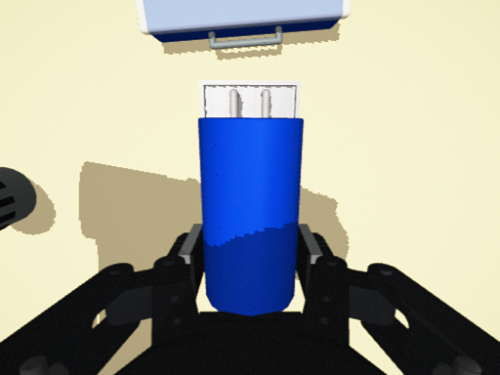

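The cup is held level, with its base about 22 mm behind the pads, and it does not swing by itself. The tool can only yaw, so I plan to tip the cup in the grip. I'll hook the lower rim against the near side of the empty peg and move the gripper in an arc over it. First I'll carry the cup in front of the peg and look.

```bash
python3 -m inch '-1 0 0 -1 0.135;-1 0 0 -1 0.135;-1 0 0 -1 0.136' 20; python3 -m inch '-1 -3.9 0 -2.5 0;-1 -3.9 0 -2.5 0;-1 -3.9 0 -2.5 0;-1 -3.9 0 -2.5 0;-1 -3.9 0 -2.5 0;-1 -3.9 0 -2.5 0;-1 -3.9 0 -2.5 0;-1 -3.9 0 -2.5 0;-1 -3.9 0 -2.5 0;-1 -3.9 0 -2.5 0' 20; python3 -m inch '-1 0 0 0 0;-1 0 0 0 0'
python3 - <<'E'
from h import *
import pickle
c=cams.calibration("wrist");pickle.dump(c,open("w3.pkl","wb"))
cv2.imwrite("pics/w3.png",cv2.resize(cams.snapshot("wrist"),(800,600),interpolation=cv2.INTER_CUBIC))
E
```

```text
time: 5.7
ee_pos: [535.2, -216.2, 154.7]
tool_rot: [[-0.245, -0.003, 0.97], [-0.97, 0.0, -0.245], [0.0, -1.0, -0.003]]
ft_force: [0.2, 0.7, 0.1]
finger_gap: 47.8
time: 6.95
ee_pos: [386.2, 223.5, 155.2]
tool_rot: [[-0.24, -0.001, 0.971], [-0.971, -0.001, -0.24], [0.001, -1.0, -0.001]]
ft_force: [0.3, -0.1, -1.0]
finger_gap: 48.0
time: 7.2
ee_pos: [387.0, 222.1, 155.4]
tool_rot: [[-0.24, -0.001, 0.971], [-0.971, -0.002, -0.24], [0.002, -1.0, -0.001]]
ft_force: [0.1, -0.6, -1.4]
finger_gap: 48.0
```

View pics/w3.png

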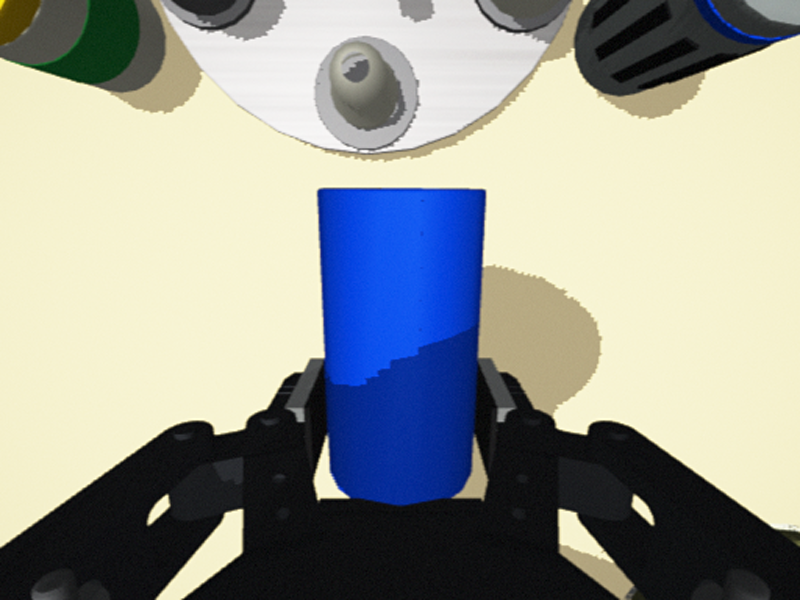

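The empty peg's tip is at (357,66), its foot disc is centred at about (367,93), and the cup mouth edge is at y=188, x 318–486.

Run:
```python
from h import *
import pickle
c=pickle.load(open("w3.pkl","rb"));c={k:np.array(v) for k,v in c.items()}
print("cam",-c["R"].T@c["t"])
f=lambda p,z:ray(c,np.array(p)/1.5625,z).round(1)
o=robot.get_obs();R=o["tool_rot"];e=o["ee_pos"];print(e)
for n,p,z in[("tip",(357,66),96),("foot",(367,93),36),("mouthL",(318,190),172),("mouthR",(486,190),172),("mtop",(402,188),196)]:
    X=f(p,z);print(n,X,"tool xyz",(R.T@(X-e)).round(1))
```

```text
cam [454.82057568 205.56837549 297.89478684]
[387.22809856 221.7050681  155.65854546]
tip [503.7 211.5  96. ] tool xyz [-18.2  59.6 115.5]
foot [503.9 211.5  36. ] tool xyz [-18.3 119.6 115.7]
mouthL [457.7 228.3 172. ] tool xyz [-23.4 -16.4  66.8]
mouthR [446.3 182.5 172. ] tool xyz [ 23.8 -16.3  66.8]
mtop [453.  205.3 196. ] tool xyz [  0.1 -40.4  67.8]
```

```bash
python3 -m inch '-1 -0.9 1.7 0 0;-1 -0.9 1.7 0 0;-1 0 1.7 1 0;-1 0 1.7 1 0;-1 0 0 1 0;-1 0 0 0 0;-1 0 0 0 0' 20; python3 -m inch '-1 0 0 0.3 0;-1 0 0 0.3 0;-1 0 0 0 0'
```

```text
time: 8.12
ee_pos: [420.9, 232.9, 88.9]
tool_rot: [[-0.241, 0.001, 0.971], [-0.971, 0.0, -0.241], [-0.001, -1.0, 0.0]]
ft_force: [-1.0, 0.2, -0.5]
finger_gap: 48.1
time: 8.5
ee_pos: [426.0, 231.5, 88.4]
tool_rot: [[-0.24, -0.001, 0.971], [-0.971, 0.001, -0.24], [-0.0, -1.0, -0.001]]
ft_force: [-5.3, 1.8, 0.8]
finger_gap: 48.3
```

```bash
python3 -m inch '-1 0 -0.5 0.3 0;-1 0 -0.5 0.3 0;-1 0 0 0 0' 20; python3 -m inch '-1 0 -0.45 0.37 0;-1 0 -0.45 0.37 0;-1 0 0 0 0'
python3 - <<'E'
from h import *
import pickle
cv2.imwrite("pics/w4.png",cv2.resize(cams.snapshot("wrist"),(500,375)))
E
```

```text
time: 8.88
ee_pos: [431.1, 230.2, 98.1]
tool_rot: [[-0.24, -0.003, 0.971], [-0.971, 0.001, -0.24], [0.0, -1.0, -0.003]]
ft_force: [-8.9, 2.0, 1.2]
finger_gap: 48.2
time: 9.25
ee_pos: [438.5, 228.5, 107.5]
tool_rot: [[-0.24, -0.002, 0.971], [-0.971, 0.001, -0.24], [-0.0, -1.0, -0.002]]
ft_force: [-8.3, 2.4, 2.5]
finger_gap: 48.4
```

View pics/w4.png

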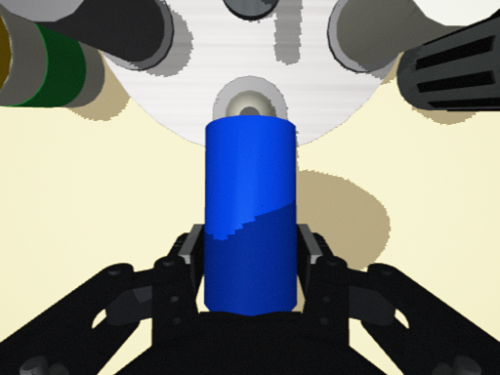

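The mouth edge now covers the peg's near half. The far end looks narrower than before, so the cup is tipping mouth-down at a steady push of about 8 N. I'll continue the arc.

```bash
python3 -m inch '-1 0 -0.42 0.45 0;-1 0 -0.42 0.45 0;-1 0 0 0 0' 20; python3 -m inch '-1 0 -0.35 0.52 0;-1 0 -0.35 0.52 0;-1 0 0 0 0';python3 -m inch '-1 0 -0.25 0.57 0;-1 0 -0.25 0.57 0;-1 0 0 0 0'
python3 - <<'E'
from h import *
a=cv2.resize(cams.snapshot("wrist"),(400,300));b=cams.snapshot("scene")[130:250,230:390]
cv2.imwrite("pics/w5.png",np.hstack([a,cv2.resize(b,(400,300),interpolation=cv2.INTER_CUBIC)]))
E
```

```text
time: 9.68
ee_pos: [447.7, 226.3, 116.0]
tool_rot: [[-0.24, -0.001, 0.971], [-0.971, 0.001, -0.24], [-0.0, -1.0, -0.001]]
ft_force: [-6.7, 1.4, 2.8]
finger_gap: 48.0
time: 10.05
ee_pos: [457.9, 223.5, 122.7]
tool_rot: [[-0.24, -0.001, 0.971], [-0.971, 0.0, -0.24], [-0.0, -1.0, -0.001]]
ft_force: [-5.3, 1.1, 1.5]
finger_gap: 48.0
time: 10.42
ee_pos: [469.2, 220.6, 127.5]
tool_rot: [[-0.241, -0.001, 0.971], [-0.971, -0.0, -0.241], [0.0, -1.0, -0.001]]
ft_force: [-4.6, 1.7, 1.2]
finger_gap: 48.2
```

View pics/w5.png

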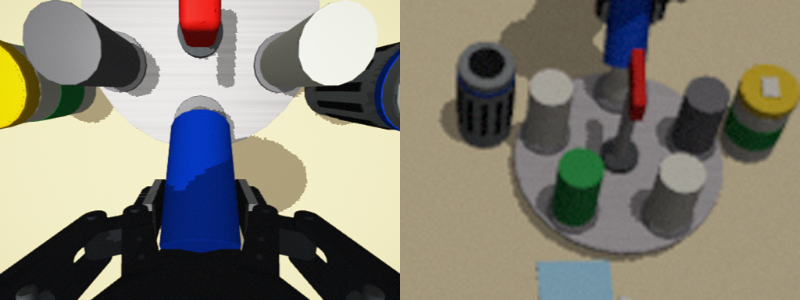

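The cup is tipped by about 50° with its mouth over the peg, and the force is falling. I'll complete the arc.

```bash
python3 -m inch '-1 0 -0.17 0.6 0;-1 0 -0.17 0.6 0;-1 0 0 0 0' 20; python3 -m inch '-1 0 -0.05 0.62 0;-1 0 -0.05 0.62 0;-1 0 0 0 0';python3 -m inch '-1 0 0.03 0.62 0;-1 0 0.03 0.62 0;-1 0 0 0 0';python3 -m inch '-1 0 0.1 0.6 0;-1 0 0.1 0.6 0;-1 0 0 0 0'
python3 - <<'E'
from h import *
import pickle
c=cams.calibration("wrist");pickle.dump(c,open("w6.pkl","wb"))
a=cv2.resize(cams.snapshot("wrist"),(400,300));b=cams.snapshot("scene")[130:250,230:390]
cv2.imwrite("pics/w6.png",np.hstack([a,cv2.resize(b,(400,300),interpolation=cv2.INTER_CUBIC)]))
E
```

```text
time: 10.9
ee_pos: [481.2, 217.5, 130.9]
tool_rot: [[-0.241, -0.0, 0.971], [-0.971, -0.0, -0.241], [0.0, -1.0, -0.0]]
ft_force: [-3.5, 0.1, 0.2]
finger_gap: 48.3
time: 11.28
ee_pos: [493.5, 214.5, 132.0]
tool_rot: [[-0.241, 0.0, 0.971], [-0.971, -0.0, -0.241], [0.0, -1.0, 0.0]]
ft_force: [-3.4, 0.3, -0.0]
finger_gap: 47.8
time: 11.65
ee_pos: [505.4, 211.5, 131.2]
tool_rot: [[-0.241, -0.0, 0.971], [-0.971, -0.001, -0.241], [0.001, -1.0, -0.0]]
ft_force: [-3.4, 0.0, -1.0]
finger_gap: 48.0
time: 12.02
ee_pos: [517.0, 208.6, 129.0]
tool_rot: [[-0.241, -0.0, 0.971], [-0.971, -0.001, -0.241], [0.001, -1.0, -0.0]]
ft_force: [-3.2, 1.0, -2.6]
finger_gap: 47.8
```

View pics/w6.png

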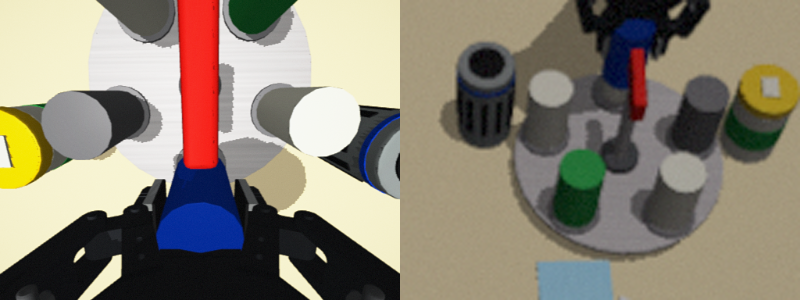

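The cup is about upright over the peg, with its rim around z 78 and the peg inside. I'll centre it and lower it slowly.

```bash
python3 -m inch '-1 0 0 -0.6 0;-1 0 0 -0.5 0;-1 0 0 0 0' 20; python3 -m inch '-1 0 0.6 0 0;-1 0 0.6 0 0;-1 0 0.6 0 0;-1 0 0.6 0 0;-1 0 0 0 0'; python3 -m inch '-1 0 0.4 0 0;-1 0 0.4 0 0;-1 0 0.2 0 0;-1 0 0 0 0'
```

```text
time: 12.5
ee_pos: [506.1, 211.7, 130.2]
tool_rot: [[-0.24, 0.001, 0.971], [-0.971, 0.001, -0.24], [-0.001, -1.0, 0.001]]
ft_force: [0.5, -0.3, -0.4]
finger_gap: 47.7
time: 13.12
ee_pos: [505.8, 211.2, 104.7]
tool_rot: [[-0.241, -0.001, 0.971], [-0.971, -0.001, -0.241], [0.001, -1.0, -0.001]]
ft_force: [0.1, 0.4, 0.0]
finger_gap: 48.2
time: 13.62
ee_pos: [506.1, 211.4, 95.3]
tool_rot: [[-0.24, -0.0, 0.971], [-0.971, -0.0, -0.24], [0.0, -1.0, -0.0]]
ft_force: [0.0, -0.1, -1.1]
finger_gap: 48.2
```

Nothing is touching yet. I'll keep lowering in small steps until it reaches the foot.

```bash
for i in 1; do :; done; python3 -m inch '-1 0 0.25 0 0;-1 0 0.25 0 0;-1 0 0 0 0' 20|grep -v tool; python3 -m inch '-1 0 0.15 0 0;-1 0 0.1 0 0;-1 0 0 0 0'|grep -v tool; python3 -m inch '-1 0 0.1 0 0;-1 0 0 0 0'|grep -v tool
python3 - <<'E'
from h import *
a=cv2.resize(cams.snapshot("wrist"),(400,300));b=cams.snapshot("scene")[140:220,270:377]
cv2.imwrite("pics/w7.png",np.hstack([a,cv2.resize(b,(400,300),interpolation=cv2.INTER_CUBIC)]))
E
```

```text
time: 14.0
ee_pos: [506.2, 211.4, 90.3]
ft_force: [0.6, -0.3, -0.7]
finger_gap: 48.2
time: 14.38
ee_pos: [506.2, 211.5, 88.0]
ft_force: [1.6, -0.4, -0.6]
finger_gap: 48.1
time: 14.62
ee_pos: [506.2, 211.5, 87.0]
ft_force: [0.9, -0.6, -0.7]
finger_gap: 47.9
```

View pics/w7.png

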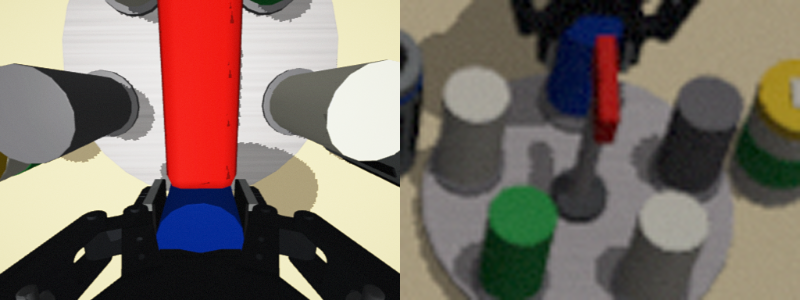

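```bash
python3 -m inch '-1 0 0.1 0 0;-1 0 0 0 0' 20|grep -v tool; python3 -m inch '-1 0 0.1 0 0;-1 0 0 0 0'|grep -v tool; python3 -m inch '-1 0 0.1 0 0;-1 0 0 0 0'|grep -v tool
```

```text
time: 14.98
ee_pos: [506.2, 211.5, 86.0]
ft_force: [2.1, 0.5, -0.6]
finger_gap: 47.7
time: 15.22
ee_pos: [506.2, 211.5, 85.0]
ft_force: [3.0, -0.7, -0.5]
finger_gap: 48.1
time: 15.48
ee_pos: [506.1, 211.5, 83.9]
ft_force: [2.0, 0.7, 0.1]
finger_gap: 47.7
```

```bash
python3 -m inch '-1 0 0 -0.1 0;-1 0 0.1 -0.1 0;-1 0 0 0 0' 20|grep -v tool; python3 -m inch '-1 0 0.1 0 0;-1 0 0 0 0'|grep -v tool; python3 -m inch '-1 0 0.1 0 0;-1 0 0 0 0'|grep -v tool
```

```text
time: 15.85
ee_pos: [505.2, 211.8, 83.7]
ft_force: [6.6, -2.1, -0.3]
finger_gap: 48.3
time: 16.1
ee_pos: [505.3, 211.9, 83.7]
ft_force: [4.7, -2.0, 5.6]
finger_gap: 48.1
time: 16.35
ee_pos: [505.6, 212.1, 83.5]
ft_force: [4.5, -1.5, 8.2]
finger_gap: 48.1
```

Vertical contact at TCP 83.7 puts the rim at about 36 mm, which matches the foot height. I'll press slightly to square it, then open and look.

```bash
python3 -m inch '-1 0 0.1 0.1 0;-1 0 0 0 0' 20; python3 -m inch '1 0 0 0 0;1 0 0 0 0;1 0 0 0 0;1 0 0 0 0;1 0 0 0 0' 20; python3 -m inch '1 0 -2 0 0;1 0 -3 0 0;1 0 -5 0 0;1 0 -5 0 0;1 0 0 -4 0;1 0 0 -4 0;1 0 0 -4 0;1 0 0 0 0' |grep -v tool
python3 - <<'E'
from h import *
import pickle
pickle.dump(cams.calibration("wrist"),open("w8.pkl","wb"))
a=cams.snapshot("wrist");b=cams.snapshot("scene");cv2.imwrite("pics/s8.png",b)
b=b[140:220,270:377]
cv2.imwrite("pics/w8.png",np.hstack([cv2.resize(a,(400,300)),cv2.resize(b,(400,300),interpolation=cv2.INTER_CUBIC)]))
E
```

```text
time: 16.6
ee_pos: [506.6, 212.3, 83.2]
tool_rot: [[-0.24, 0.005, 0.971], [-0.971, 0.002, -0.24], [-0.003, -1.0, 0.004]]
ft_force: [3.0, -1.8, 12.2]
finger_gap: 48.0
time: 17.23
ee_pos: [505.0, 211.7, 79.8]
tool_rot: [[-0.24, -0.0, 0.971], [-0.971, -0.0, -0.24], [0.0, -1.0, -0.0]]
ft_force: [0.1, 0.5, 0.1]
finger_gap: 85.3
time: 18.23
ee_pos: [387.2, 241.3, 230.8]
ft_force: [-0.4, 0.2, 0.1]
finger_gap: 85.4
```

View pics/w8.png

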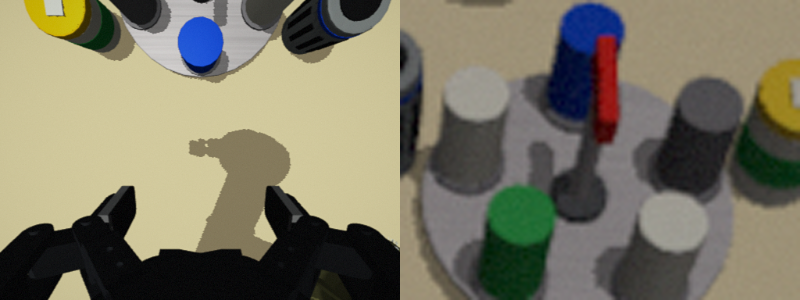

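The cup stands upright on peg 0 at the loading place, and the other cups look unmoved. Next I'll check its height numerically, move so the camera is over the handle, and find the red bar by colour.

```bash
python3 -m inch '1 0 0 4.6 0;1 0 0 4.6 0;1 0 0 4.6 0;1 0 0 0 0;1 0 0 0 0' |grep -v tool
cat > bar.py <<'E'
from h import *
def look(fn=None):
    o=robot.get_obs();e,R=o["ee_pos"],o["tool_rot"];c=cams.calibration("wrist");im=cams.snapshot("wrist")
    if fn: cv2.imwrite(fn,im)
    b,g,r=[im[...,i].astype(int) for i in range(3)]
    m=((r>110)&(g<r*0.5)&(b<r*0.5)).astype(np.uint8)
    q=cv2.minAreaRect(np.argwhere(m)[:,::-1].astype(np.float32));P=np.array([ray(c,p,192) for p in cv2.boxPoints(q)])
    mb=((b>90)&(g<b*0.7)&(r<b*0.5)).astype(np.uint8)
    d=[np.linalg.norm(P[0]-P[1]),np.linalg.norm(P[1]-P[2])];L=(P[0]-P[1]) if d[0]>d[1] else (P[1]-P[2])
    C=P.mean(0);print("t",o["time"],"cam",(-c["R"].T@c["t"]).round(0),"bar",C.round(1),"size",np.round(d,1),"yaw",np.arctan(L[1]/L[0]).round(3),"tool",(R.T@(C-e)).round(1))
    return im,c
E
python3 - <<'E'
from bar import *
im,c=look("pics/w9.png")
import pickle
c8=pickle.load(open("w8.pkl","rb"))
for X in([503.8,211.5,126],[588,187,192]):print(proj(c8,X)*400/512)
E
```

```text
time: 18.95
ee_pos: [523.0, 206.8, 229.2]
ft_force: [-0.5, -0.5, 0.2]
finger_gap: 85.7
t 18.95 cam [591. 190. 372.] bar [589.1 191.1 192. ] size [12.4 67.9] yaw -0.236 tool [-0.8 37.1 67.9]
[201.24329734  39.48654631]
[ 207.83413428 -136.63083382]
```

View pics/w9.png

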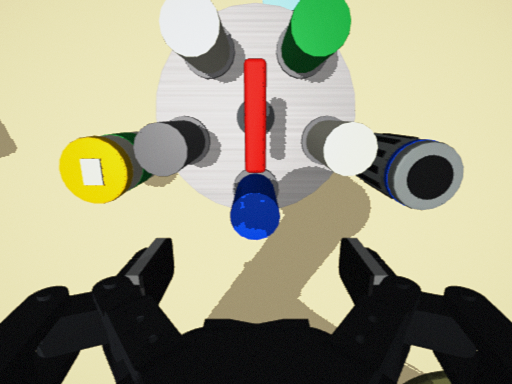

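The view from above shows the red bar centred at (255,115) and aligned with the tool, the blue cup seated at (255,214), and the dryer on the right. Now I'll grip the bar.

```bash
python3 -m inch '1 -0.1 0 3.4 0;1 0 0 3.4 0;1 0 3 0 0;1 0 2.6 0 0;1 0 1 0 0;1 0 0 0 0' 20; python3 -m inch '-1 0 0 0 0;-1 0 0 0 0;-1 0 0 0 0;-1 0 0 0 0;-1 0 0 0 0;-1 0 0 0 0;-1 0 0 0 0;-1 0 0 0 0' 20
```

```text
time: 19.75
ee_pos: [588.5, 192.2, 164.5]
tool_rot: [[-0.24, 0.0, 0.971], [-0.971, -0.0, -0.24], [0.0, -1.0, 0.0]]
ft_force: [0.3, -0.8, 0.6]
finger_gap: 85.1
time: 20.75
ee_pos: [588.7, 191.2, 164.3]
tool_rot: [[-0.241, -0.0, 0.971], [-0.971, -0.001, -0.241], [0.001, -1.0, -0.0]]
ft_force: [-2.1, -4.9, 2.7]
finger_gap: 13.5
```

```bash
python3 -m inch '-1 0 0 0 -0.05;-1 0 0 0 -0.08;-1 0 0 0 -0.09;-1 0 0 0 -0.09;-1 0 0 0 -0.09;-1 0 0 0 -0.09;-1 0 0 0 -0.09;-1 0 0 0 -0.05' 40; python3 -m inch '-1 0 0 0 -0.07;-1 0 0 0 -0.09;-1 0 0 0 -0.09;-1 0 0 0 -0.09;-1 0 0 0 -0.09;-1 0 0 0 -0.09;-1 0 0 0 -0.07;-1 0 0 0 -0.04;-1 0 0 0 0;-1 0 0 0 0'
```

```text
time: 21.75
ee_pos: [588.7, 191.6, 164.4]
tool_rot: [[0.379, -0.0, 0.925], [-0.925, -0.001, 0.379], [0.001, -1.0, -0.0]]
ft_force: [-3.4, -3.9, 2.7]
finger_gap: 13.4
time: 23.0
ee_pos: [588.5, 191.8, 164.3]
tool_rot: [[0.851, -0.001, 0.526], [-0.526, -0.0, 0.851], [-0.0, -1.0, -0.001]]
ft_force: [-4.3, -2.7, 3.5]
finger_gap: 12.8
```

```bash
python3 -m inch '1 0 0 0 0;1 0 0 0 0;1 0 0 0 0;1 0 0 0 0;1 0 -1 0 0;1 0 -3 0 0;1 0 -3 0 0;1 0 -3 0 0;1 0 0 -4 0;1 0 0 -4 0' 20; python3 -m inch '1 0 0 0 0.16;1 0 0 0 0.16;1 0 0 -4 0;1 0 0 -4 0;1 0 0 0 0;1 0 0 0 0'
python3 - <<'E'
from bar import *
im,c=look()
for i in range(3): b=cams.snapshot("scene")
t=cams.snapshot("top");look()
cv2.imwrite("pics/w10.png",np.hstack([cv2.resize(im,(400,300)),cv2.resize(b[130:250,230:390],(400,300),interpolation=cv2.INTER_CUBIC)]))
E
```

```text
time: 24.25
ee_pos: [546.5, 123.4, 265.0]
tool_rot: [[0.851, 0.001, 0.525], [-0.525, 0.0, 0.851], [0.001, -1.0, 0.001]]
ft_force: [0.8, -0.2, 0.2]
finger_gap: 85.3
time: 25.0
ee_pos: [485.6, 72.7, 264.8]
tool_rot: [[0.642, 0.001, 0.767], [-0.767, 0.001, 0.642], [0.0, -1.0, 0.001]]
ft_force: [-0.3, 0.5, -0.4]
finger_gap: 85.3
t 25.0 cam [539. 116. 407.] bar [577.3 171.8 192. ] size [13. 25.] yaw 1.033 tool [-17.1  73.  133.8]
t 25.25 cam [540. 117. 406.] bar [577.2 171.6 192. ] size [12.9 24.6] yaw 1.031 tool [-16.8  71.5 133.5]
```

View pics/w10.png

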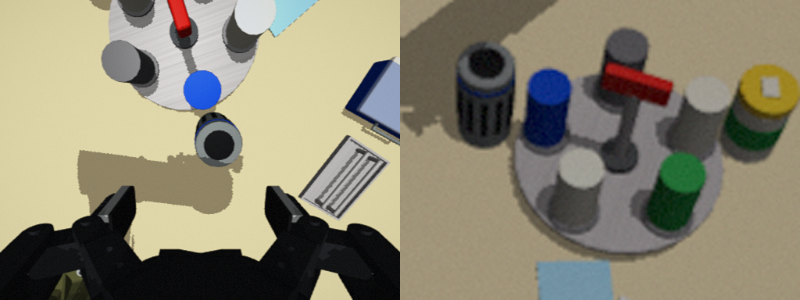

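The blue cup now stands beside the dryer. The bar yaw is 1.03, against −0.236 before, so it turned about 1.26–1.27 rad and is at rest. All the cups are seated, the tub is in place and the arm is clear.

```bash
python3 -c "
from workcell import ticket,robot
print(robot.get_obs()['time']);print(ticket.job_done())"
```

```text
25.3
the job is handed in; nothing more can be done
None
```

The blue cup is mouth down on the empty peg, the carousel has been turned one click so it stands beside the dryer, and the job was handed in at 25.3 s.

**How it was done:** I gripped the cup near its closed end. The tool can only yaw, so I tipped the cup in the grip by hooking its rim on the peg and moving over it in an arc. I then lowered it until it met the foot, pressed with about 12 N, and let go before turning anything. The turn was counter-clockwise by the red handle, then I released it and backed off.

**Last checks:**
- **Seating:** the last contact height puts the rim at about 35–36 mm, against 36 mm for the peg's foot. In the pictures the cup looked upright after release, and stood beside the dryer after the turn.
- **Turn:** the handle turned 1.27 rad by picture and 1.26 rad by the tool, against 1.257 wanted. It was partly out of frame in the last picture, so that reading is rougher. It read the same (within 0.002 rad) 0.25 s later.
- **Everything else:** the other four cups look seated and the tub looks unmoved. The arm was clear and reading almost no force. The highest force I read was about 13 N.

No check failed.

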